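# Unbolt the fruit bin and open it

### The job

Open the wooden fruit bin. Lift its steel bolt by the knob over the detent and slide it out to the right until it has dropped into its parking notch at the far end, without ramming it; then swing the lid up by its tab to about 75 degrees or more and leave it standing open, the bolt still parked and the jars and shaker round the bin undisturbed.

Things in the scene. Friction and masses are not known exactly. Their poses are not given: they have to be found in the camera images.
- bin: Wooden bin fixed to the table, 230 (x) x 300 (y) mm, 94 mm high with its lid. Origin: centre of its underside; x points to the hinge side (away from the robot), y to the bin's left, z up. Its front 74 mm is a ledge, top at z = 85 mm, on which a steel bolt slides along y at x = -80 mm, through two guide bridges, with its foot on a track to the right of them.
- guide (a point): Middle of the top of the right guide bridge, 42 mm above the ledge, at (-80, -3, 127) mm in the bin; the other is 58 mm to its left. Each is 12 mm wide along y and 58 mm across x with its feet. They hold the bolt down: it can rise 13 mm at most. They do not yield.
- closed_notch (a point): Floor centre, level with the ledge, of the notch where the bolt's foot starts: 18 mm long along y, at (-80, -45, 85) mm in the bin. Its walls are square, 8 mm high, and do not yield: no sideways push frees the bolt, only lifting.
- land (a point): Point on the top of the level steel land (40 mm wide in x, 8 mm above the ledge) right of the closed notch. After the land come the parking notch (18 mm long, down to the ledge) and a rigid end stop 27 mm high. The parking notch's centre is 56 to 80 mm right (-y) of the closed one: it is set differently each time, not reported, and must be felt. A foot riding on the land drops 8 mm into it.
- bolt: Loose steel bolt, about 0.25 kg. Origin: underside centre of its foot (14 x 12 mm, 12 mm deep below the bar). Axes as the bin's. Bar 14 wide, 12 high, from 8 mm right of the foot to 180 mm left of it, where its tip bars the lid's steel tongue. Starts with the foot in the closed notch. Lift 9 to 12 mm before it travels; let go, it falls back by its weight. Clear of the tongue after 50 mm of travel.
- bolt_knob (a point): Grip point on the bolt's knob: an upright round post of 20 mm diameter over the foot, from 24 to 84 mm above the bolt's origin; this point is 66 mm above the origin, on the axis. Fingers at this height clear the guides. Pushed here, the bolt rides along the land with 2 to 6 N of friction.
- lid (a joint): Opening angle of the lid in rad: 0 shut, 1.7 its limit. Hinged along the bin's y at the far rim, it rises on the robot's side and stays where it is left (stiff hinge, about 6 N at the tab). While the bolt's tip is over its tongue it opens a few mm only.
- lid_grip (a point): Grip point in the lid's wooden tab, an upright rounded plate near the lid's front edge, 14 mm thick along the bin's y, 30 mm along x, its top 53 mm above the lid's top face. Lid shut: at (-23, 10, 131) mm in the bin, 37 mm above the lid's top. Held by its two flat sides (closing along the bin's y) the tab turns between the fingers as the lid swings.
- lid_hinge (a point): Point on the lid's hinge axis, fixed to the bin, level with the tab (at (112, 10, 85) mm in the bin). The tab's grip point circles it in the bin's x-z plane: radius 143 mm, starting 19 degrees above the level.
- salt_shaker: Salt shaker, 44 mm across, 90 mm high, standing to the left of the bin's front. Origin: centre of its underside. Bystander.
- sugar_jar: Round canister with wooden lid, 70 mm across, 100 mm high, to the left of the bin. Origin: centre of its underside. Bystander.
- spice_jar: Spice jar, 45 mm across, 106 mm high, to the right of the bin. Origin: centre of its underside. Bystander.
Not all that is in view belongs to the job. Several things have the shape of the bolt; the one meant has the colours described above.

How it is judged:
On the way, in this order (a step that is already met when the one before it is completed fails the run):
1. the bolt's foot is lifted over the detent and has travelled more than 20 mm (y of bolt in the frame of bin below -0.067 m and z of bolt in the frame of bin above 0.091 m), for 0.1 s.
2. the bolt has dropped into the parking notch and is let go (y of bolt in the frame of bin below -0.095 m and z of bolt in the frame of bin below 0.088 m and contact force between the fingers and bolt below 0.5 N), for 0.2 s.
3. the lid is open (value of joint lid above 1.2 rad), for 0.2 s.
At the end, for the whole second after the job is handed in: The lid stands open by itself at more than 1.2 rad (69 degrees); the bolt rests in the parking notch, its origin more than 50 mm to the right of the closed notch and less than 3 mm above the ledge (value of joint lid above 1.2 rad and y of bolt in the frame of bin below -0.095 m and z of bolt in the frame of bin below 0.088 m and linear speed of bolt below 0.02 m/s and velocity of joint lid below 0.05 rad/s); the robot touches nothing.
It fails at once if the bolt is rammed or pried against the bin with more than 45 N (contact force between bolt and bin above 45 N).
It fails at once if a bystander is moved by more than 20 mm or tipped (distance of any of salt_shaker, sugar_jar, spice_jar from where it was at the start of the episode above 0.02 m or angle between any of salt_shaker, sugar_jar, spice_jar's own z axis and vertical above 0.3 rad).
It also fails if it takes over 53 s, if anything falls off the work surface, if the arm or the gripper's body presses on something with over 40 N, if the wrist force passes 120 N, or if a joint passes its speed limit or range.

### The arm

A 7-joint arm with a two-finger parallel gripper is mounted at the origin on a cart in front of the work surface, level with it; the furniture and walls round the work are solid. World frame = base frame: x ahead of the robot, y to its left, z up, the work surface at z = 0. Lengths are in m, angles in rad, forces in N, time in s.
With the tool pointing down it reaches from about 0.4 to 0.85 m from the base axis. Payload 10.4 kg.
Tool frame: the origin (TCP) lies at the very end of the fingers, on their centre line; the grasp point (between the pads) lies 19 mm behind it (grip_point_offset is the distance from the TCP to the grasp point, in m); z points along the fingers, y is the line along which they close (so a half turn about z gives the same grasp; the last joint's range is limited). The gripper opens to 87 mm and grips with 3 to 60 N. Pads are 19 mm wide; open, the fingers measure 117 mm over their backs; the gripper's body (75 mm by 190 mm) begins 51 mm behind the grasp point.
Start: joints at [1.327, 0.332, -0.065, 1.46, 0.022, 1.35, -0.088], TCP at [0.137, -0.61, 0.223] pointing down, gripper open.
Joint ranges: [-2.6, 2.6], [-0.5, 2.12], [-1.47, 1.34], [0.16, 2.42], [-1.27, 4.41], [0.06, 2.06], [-2.6, 2.6]. Speed limits (rad/s): [2.22, 2.22, 2.79, 2.79, 3.14, 3.14, 3.14].

### API

Orientations are given as a unit quaternion [x, y, z, w].
In Python, from bench import * gives the robot as it stands.
- The arm moves only by the tool play_rows, never from a script. Its argument "increments" is text: rows parted by semicolons, each of 7 numbers parted by spaces: the turn, a rotation vector about the tool's x, y, z in rad, then the shift along the tool's x, y, z in m, then the opening, from 0 (shut) to 1 (fully open). A call has 1 to 8 rows; each row is the pose to reach, as a shift and turn from the pose commanded when the call began, along the tool's axes at that moment; what a row does not reach only later rows make up. A row lasts 1/10 s, in which the tool goes at most 50 mm and 8.59 degrees, less where a joint would pass 70% of its speed; a pose out of reach is approached as far as the arm can. A call with a gripper value outside its range is refused whole. The fingers move at their own pace and stop on an object; "grip_force" is the grip in N (left out, the last holds). Time passes only in rows, so rows that repeat a pose let the fingers close. It gives the time, the measured TCP pose, the force, the opening and the grip force at its end, in the units of the state.
- read_state(): the state, without advancing time (a new reading comes with each control period).
- camera(name): name is "scene" or "top" or "wrist"; returns a dict with "color" (400x640x3 uint8, red, green, blue), "fx", "fy", "cx", "cy" (pixels), "camera_from_world" (4x4, takes a point from world to camera coordinates); the wrist camera has in their place "mount" (4x4, takes a point from camera to tool coordinates, whose origin is the TCP and whose axes are the flange's). Camera axes: x right, y down, z forward; pixel columns grow to the right and rows downward; lengths in m; the calibration is good to about 2 mm. A picture is of the moment at which its call begins: read the wrist's pose just before it. There is no depth.
- close_job(): hands the job in; it is judged then, once.
The state is a dict: "time": time; "joint_positions": joint angles; "joint_vel": joint speeds; "joint_torque": joint torques, N m; "ee_pos": TCP position; "eef_rot": TCP orientation; "ft_force": force on the tool from outside, world axes, zero at the start; "torque": the same for the moment, N m; "width": finger opening in m; "grip_force": force on a finger pad.
Only numpy, scipy, OpenCV 4.12 (cv2) and the standard library are available. Lean on these libraries where they do the work, as an engineer would, in place of code of your own. Each camera call takes 0.05 s, during which the arm holds its last target. There are 200 camera calls.

## Working session

There is one attempt and no reset: what is moved stays moved. The work goes in short steps, Python scripts to look and compute and a tool call to move; the robot and the scene stay as the last step left them, time stands still between calls to the robot, and variables do not carry over. Pictures are saved under pics/ and viewed, at most 10 in all, crops included, and the job is handed in when it is done.

Besides the shell and the picture viewer there is one more tool, called after "Call:" in YAML: its name, and indented under it one key for each argument. play_rows: Moves the arm, as the interface text tells. Its arguments: {"type":"object","properties":{"increments":{"type":"string"},"grip_force":{"type":"number"}},"required":["increments"]}

```bash
mkdir -p pics; ls
python3 - <<'E'
from bench import *
import cv2,numpy as np
s=read_state();print({k:np.round(v,3).tolist() for k,v in s.items()})
a=camera("scene");b=camera("top")
for n,c in(("scene",a),("top",b)):
    cv2.imwrite(f"pics/{n}.png",c["color"][:,:,::-1]);print(n,c["fx"],c["fy"],c["cx"],c["cy"],np.round(c["camera_from_world"],4).tolist())
E
```

```text
pics
{'time': 0.0, 'joint_positions': [1.327, 0.333, -0.065, 1.461, 0.022, 1.35, -0.089], 'joint_vel': [0.002, -0.001, 0.002, -0.0, -0.001, 0.0, 0.001], 'joint_torque': [0.001, -62.326, 0.025, -38.991, -0.061, 0.04, 0.0], 'ee_pos': [0.137, -0.609, 0.222], 'eef_rot': [0.994, 0.11, -0.0, -0.001], 'ft_force': [0.161, 0.007, -0.206], 'torque': [0.033, -0.038, -0.044], 'grip_force': 0.0, 'width': 0.087}
scene 465.7033533000851 465.7033533000851 318.5588139737999 192.09777691022623 [[-0.6736, -0.739, 0.0098, 0.39], [-0.3318, 0.2906, -0.8975, 0.3167], [0.6604, -0.6078, -0.4409, 1.0244], [0.0, 0.0, 0.0, 1.0]]
top 388.28472888015443 388.28472888015443 322.6235634001169 201.4493408646026 [[-0.0116, -0.999, -0.0438, -0.0365], [-0.9934, 0.0166, -0.1135, 0.6229], [0.1141, 0.0422, -0.9926, 1.0286], [0.0, 0.0, 0.0, 1.0]]
```

View pics/scene.png

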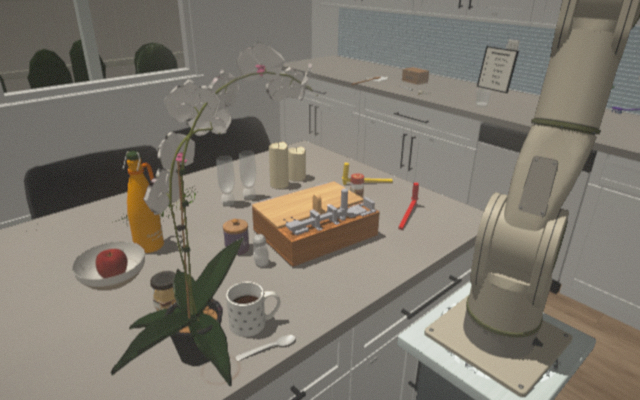

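View pics/top.png

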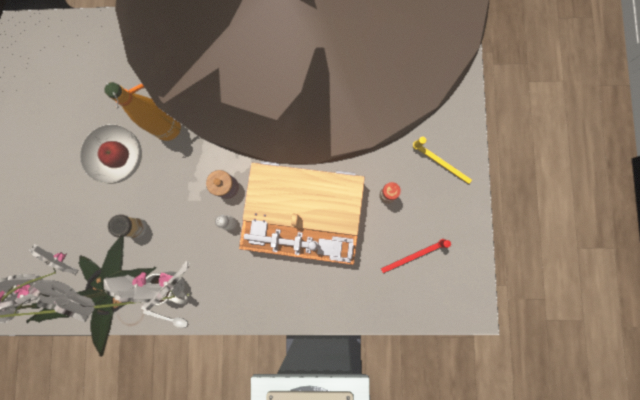

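The scene view shows the bin around (315,220), with the steel knob near (344,200) and the tab near (317,203). In the top view the bin's corners are near (248,165), (364,174), (357,264) and (240,249), with jars at (220,183), (224,223) and (391,191).

Possible bolts in the top view: steel on the bin, knob about (310,245); yellow (420,145); red (445,243). The steel one fits the description, so I'm checking it in a close crop.

Run:
```python
import cv2
t=cv2.imread("pics/top.png")[155:275,230:375];s=cv2.imread("pics/scene.png")[175:265,245:390]
t=cv2.resize(t,None,fx=5,fy=5,interpolation=cv2.INTER_CUBIC);s=cv2.resize(s,None,fx=5,fy=5,interpolation=cv2.INTER_CUBIC)
cv2.imwrite("pics/tc.png",t);cv2.imwrite("pics/sc.png",s)
```

```text
(no output)
```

View pics/tc.png

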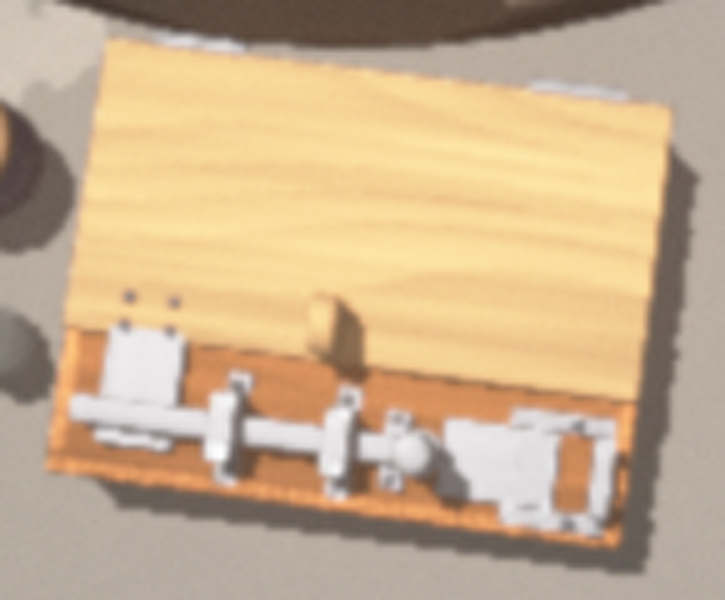

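View pics/sc.png

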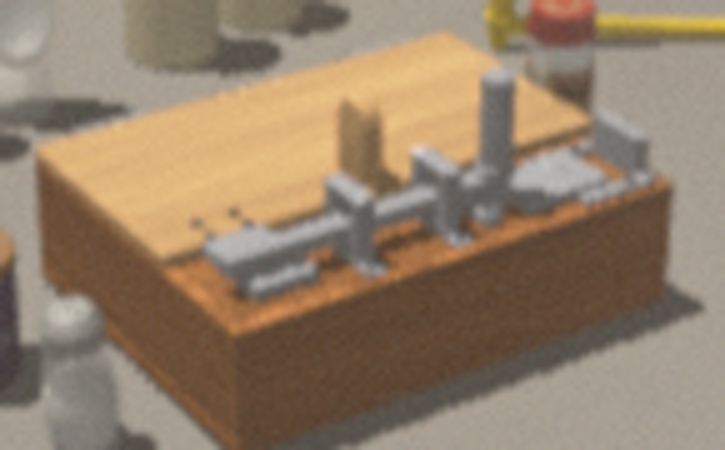

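The steel bolt is confirmed: knob top at crop (412,455) top and (497,75) scene. The parking notch's brown slot is at about (575,470) in the top crop. Next I fit the bin's pose to these known points.

```bash
cat > h.py <<'E'
import numpy as np
from scipy.optimize import least_squares
from scipy.spatial.transform import Rotation as R
K={'t':(388.2847,388.2847,322.6236,201.4493,np.array([[-0.0116,-0.999,-0.0438,-0.0365],[-0.9934,0.0166,-0.1135,0.6229],[0.1141,0.0422,-0.9926,1.0286]])),
's':(465.7034,465.7034,318.5588,192.0978,np.array([[-0.6736,-0.739,0.0098,0.39],[-0.3318,0.2906,-0.8975,0.3167],[0.6604,-0.6078,-0.4409,1.0244]]))}
def proj(c,P):
    fx,fy,cx,cy,M=K[c]; q=M[:,:3]@P+M[:,3]; return np.array([fx*q[0]/q[2]+cx,fy*q[1]/q[2]+cy])
def ray(c,uv,z):
    fx,fy,cx,cy,M=K[c]; Rm=M[:,:3]; o=-np.linalg.solve(Rm,M[:,3]); d=np.linalg.solve(Rm,[(uv[0]-cx)/fx,(uv[1]-cy)/fy,1]); return o+d*(z-o[2])/d[2]
px=lambda c,u,v: np.array([u,v])/5+(np.array([229.6,154.6]) if c=='t' else np.array([244.6,174.6]))
E
cat > fit.py <<'E'
from h import *
O=[('t',(-115,150,85),48,465),('t',(-115,-150,85),615,545),('t',(-41,-150,94),638,402),('t',(-41,150,94),68,328),('t',(-80,-45,169),412,453),('t',(-80,-3,127),340,437),('t',(-80,55,127),224,425),
('t',(-23,10,147),325,320),('s',(-115,150,85),235,330),('s',(-115,-150,85),665,182),('s',(-80,-45,169),497,78),('s',(-41,150,94),165,262),('t',(115,150,94),108,40),('t',(115,-150,94),670,105)]
w=lambda p,P: np.r_[R.from_euler('z',p[2]).as_matrix()[:2,:2]@np.array(P[:2])/1e3+p[:2],P[2]/1e3]
f=lambda p:np.concatenate([proj(c,w(p,P))-px(c,u,v) for c,P,u,v in O])
r=least_squares(f,[.6,.0,0],loss='soft_l1');p=r.x;print(p,np.round(f(p).reshape(-1,2),1).tolist())
for n,P in dict(knob=(-80,-45,151),grip=(-23,10,131),hinge=(112,10,85),stop=(-80,-120,112)).items():print(n,w(p,P).round(4))
C,S=np.cos(p[2]),np.sin(p[2])
for u,v in((558,470),(575,470),(592,470)):
    q=ray('t',px('t',u,v),.085)[:2]-p[:2];print('notch in bin',np.round([C*q[0]+S*q[1],-S*q[0]+C*q[1]],4))
# bystanders
for n,c,uv,z in(('spice','t',(391,190),.1),('salt','t',(223,222),.09),('sugar','t',(219,182),.1)):print(n,ray(c,uv,z).round(3))
E
python3 fit.py
```

```text
[ 0.58952217  0.00738809 -0.14010117] [[-0.5, 1.1], [1.2, 0.3], [0.2, -0.0], [-1.0, 0.1], [0.6, -0.3], [-0.6, 0.7], [-0.5, 0.1], [-0.6, 0.1], [-0.3, -0.2], [1.4, -0.7], [0.2, -1.6], [-0.5, -1.6], [-0.2, -1.0], [0.9, -0.5]]
knob [ 0.504 -0.026  0.151]
grip [0.5681 0.0205 0.131 ]
hinge [0.7018 0.0017 0.085 ]
stop [ 0.4935 -0.1003  0.112 ]
notch in bin [-0.0805 -0.1135]
notch in bin [-0.0794 -0.1221]
notch in bin [-0.0783 -0.1307]
spice [ 0.641 -0.223  0.1  ]
salt [0.566 0.213 0.09 ]
sugar [0.671 0.223 0.1  ]
```

```bash
cat > go.py <<'E'
from bench import *
from h import *
p=np.array([0.5895,0.0074,-0.1401]);B=R.from_euler('z',p[2]);RT=B*R.from_quat([1,0,0,0])
def W(x,y,z):  # bin mm -> world m
    return B.apply(np.array([x,y,z])/1e3)+[p[0],p[1],0]
def rel(P,Rt=RT,s=None):
    s=s or read_state();r=R.from_quat(s["eef_rot"]);return np.round(np.r_[(r.inv()*Rt).as_rotvec(),r.inv().apply(P-np.array(s["ee_pos"]))],4)
def inbin(P): return (B.inv().apply(np.array(P)-[p[0],p[1],0])*1e3).round(1)
E
python3 -c "
from go import *
print(rel(np.array([.42,-.36,.23])));print(rel(W(-80,-45,220)),W(-80,-45,220))"
```

```text
[-1.200e-03  3.000e-04  3.609e-01  3.310e-01 -1.814e-01 -8.000e-03]
[-1.200e-03  3.000e-04  3.609e-01  4.861e-01 -4.889e-01  2.400e-03] [ 0.50399994 -0.02598772  0.22      ]
```

Call:
play_rows:
  increments: "0 0 0.1 0.05 -0.02 0 1; 0 0 0.2 0.1 -0.05 0 1; 0 0 0.3 0.14 -0.075 0 1; 0 0 0.36 0.19 -0.1 0 1; 0 0 0.361 0.23 -0.125 0 1; 0 0 0.361 0.275 -0.15 0 1; 0 0 0.361 0.31 -0.18 0 1; 0 0 0.361 0.33 -0.2 0 1"

```text
time: 0.9
ee_pos: [0.4171, -0.3393, 0.2223]
eef_rot: [0.998, -0.069, 0.0, -0.0]
ft_force: [0.5, -0.1, 0.2]
width: 0.0869
grip_force: 0.0
```

```bash
python3 -c "
from go import *
s=read_state();print(s['time'],s['ee_pos'],s['joint_positions']);print(rel(W(-80,-45,220)))"
```

```text
0.9 [ 0.41712783 -0.33932493  0.22228964] [ 0.85410994  0.15646502 -0.28316107  1.68104097  0.04427309  1.31073803
 -1.14546591]
[-8.000e-04 -1.000e-04  2.600e-03  4.310e-02 -3.223e-01  2.600e-03]
```

Call:
play_rows:
  increments: "0 0 0 0.007 -0.045 0 1; 0 0 0 0.013 -0.09 0 1; 0 0 0 0.019 -0.135 0 1; 0 0 0 0.025 -0.18 0 1; 0 0 0 0.031 -0.225 0 1; 0 0 0.002 0.037 -0.27 0.002 1; 0 0 0.002 0.043 -0.322 0.002 1; 0 0 0.002 0.043 -0.322 0.002 1"

```text
time: 1.7
ee_pos: [0.5032, -0.0223, 0.2206]
eef_rot: [0.998, -0.066, 0.0, -0.001]
ft_force: [0.4, -0.1, 0.6]
width: 0.0871
grip_force: 0.0
```

```bash
python3 -c "
from go import *
s=read_state();print(s['time'],inbin(s['ee_pos']),s['joint_positions']);print(rel(W(-80,-45,132)))
c=camera('wrist');import cv2;cv2.imwrite('pics/w1.png',c['color'][:,:,::-1]);print(c['fx'],c['cx'],c['cy'],c['mount'].round(4).tolist())
M=np.linalg.inv(c['mount']);T=R.from_quat(s['eef_rot'])
for z in(169,):
  q=M@np.r_[T.inv().apply(W(-80,-45,z)-s['ee_pos']),1];print('pred',c['fx']*q[0]/q[2]+c['cx'],c['fy']*q[1]/q[2]+c['cy'])
"
```

```text
1.7 [-81.3 -41.5 220.6] [ 0.49531684  0.1046745  -0.57128374  1.75274927  0.0562565   1.30042603
 -1.79208256]
[-0.0024 -0.0002  0.0073  0.0012  0.0037  0.0886]
305.4904776206593 317.28354296615663 197.54450506452744 [[-0.0011, -0.9567, -0.2909, 0.0794], [1.0, -0.0011, -0.0003, 0.0013], [-0.0001, -0.2909, 0.9567, -0.1616], [0.0, 0.0, 0.0, 1.0]]
pred 320.5732500351949 214.75310084637144
```

View pics/w1.png

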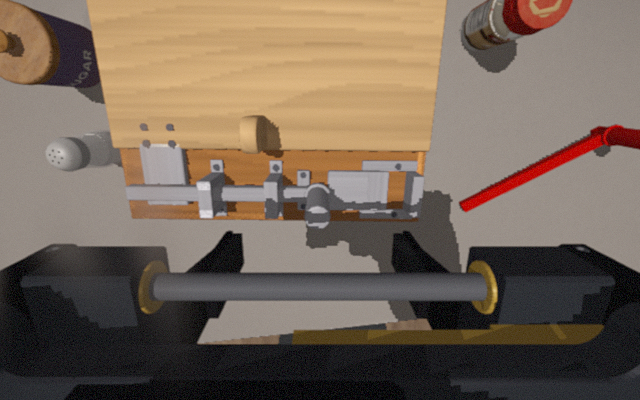

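The wrist view shows the knob top at (318,215), against a predicted (321,215), so the fit is good. Lowering onto the knob.

Call:
play_rows:
  increments: "-0.002 0 0.007 0.001 0.003 0.01 1; -0.002 0 0.007 0.001 0.003 0.025 1; -0.002 0 0.007 0.001 0.003 0.045 1; -0.002 0 0.007 0.001 0.003 0.065 1; -0.002 0 0.007 0.001 0.003 0.08 1; -0.002 0 0.007 0.001 0.003 0.0875 1; -0.002 0 0.007 0.001 0.003 0.0875 1"

```text
time: 2.45
ee_pos: [0.5023, -0.0342, 0.1317]
eef_rot: [0.997, -0.076, -0.001, 0.001]
ft_force: [0.4, -0.2, -0.4]
width: 0.087
grip_force: 0.0
```

Call:
play_rows:
  increments: "0 0 0 0 0 0 0; 0 0 0 0 0 0 0; 0 0 0 0 0 0 0; 0 0 0 0 0 0 0; 0 0 0 0 0 0 0; 0 0 0 0 0 0 0"
  grip_force: 25

```text
time: 3.05
ee_pos: [0.5033, -0.0327, 0.1332]
eef_rot: [0.997, -0.075, 0.0, 0.001]
ft_force: [0.0, -0.1, -0.0]
width: 0.0467
grip_force: 0.0
```

```bash
python3 -c "
from go import *
s=read_state();print(s['time'],inbin(s['ee_pos']),s['width'],s['grip_force'],s['ft_force']);print(rel(W(-80,-45,133)))"
```

```text
3.05 [-79.8 -51.7 133.2] 0.04674103917148546 0.0 [ 0.04608574 -0.06799067 -0.03120969]
[ 0.0021 -0.0002 -0.009  -0.0003 -0.0067  0.0001]
```

Call:
play_rows:
  increments: "0.002 0 -0.009 0 -0.0035 0 0.5; 0.002 0 -0.009 0 -0.007 0 0.5; 0.002 0 -0.009 0 -0.007 0 0; 0.002 0 -0.009 0 -0.007 0 0; 0.002 0 -0.009 0 -0.007 0 0; 0.002 0 -0.009 0 -0.007 0 0; 0.002 0 -0.009 0 -0.007 0 0; 0.002 0 -0.009 0 -0.007 0 0"

```text
time: 3.85
ee_pos: [0.5043, -0.0256, 0.133]
eef_rot: [0.998, -0.07, 0.0, -0.0]
ft_force: [-0.7, 0.6, 0.6]
width: 0.0193
grip_force: 25.0
```

```bash
python3 -c "
from go import *
s=read_state();print(s['time'],inbin(s['ee_pos']),s['width'],s['grip_force'],s['ft_force']);print(rel(W(-80,-45,133)))"
```

```text
3.85 [-79.8 -44.6 133. ] 0.019298579727599165 24.99579390278086 [-0.68450324  0.61252117  0.55989715]
[-0.0001 -0.0001  0.     -0.0002  0.0004  0.    ]
```

Gripped at 25 N, so I lift by 11 mm.

Call:
play_rows:
  increments: "0 0 0 0 0 -0.003 0; 0 0 0 0 0 -0.006 0; 0 0 0 0 0 -0.009 0; 0 0 0 0 0 -0.011 0; 0 0 0 0 0 -0.011 0; 0 0 0 0 0 -0.011 0"

```text
time: 4.45
ee_pos: [0.5043, -0.0259, 0.1441]
eef_rot: [0.998, -0.07, 0.0, 0.0]
ft_force: [-0.7, 1.0, -2.4]
width: 0.0194
grip_force: 25.0
```

```bash
python3 -c "
from go import *
s=read_state();print(s['time'],inbin(s['ee_pos']),s['width'],s['grip_force'],s['ft_force'])"
```

```text
4.45 [-79.7 -44.9 144.1] 0.01943284551351855 24.99569031599094 [-0.70506377  0.97833124 -2.43430493]
```

Call:
play_rows:
  increments: "0 0 0 0 0.003 -0.0002 0; 0 0 0 0 0.008 -0.0002 0; 0 0 0 0 0.015 -0.0002 0; 0 0 0 0 0.022 -0.0002 0; 0 0 0 0 0.028 -0.0002 0; 0 0 0 0 0.032 -0.0002 0; 0 0 0 0 0.032 -0.0002 0; 0 0 0 0 0.032 -0.0002 0"

```text
time: 5.25
ee_pos: [0.4998, -0.0574, 0.1443]
eef_rot: [0.998, -0.07, 0.0, -0.0]
ft_force: [-0.4, 0.2, -3.3]
width: 0.0192
grip_force: 25.0
```

```bash
python3 -c "
from go import *
s=read_state();print(s['time'],inbin(s['ee_pos']),s['width'],s['grip_force'],s['ft_force'])"
```

```text
5.25 [-79.7 -76.7 144.3] 0.01916656305771832 24.996072471840307 [-0.40453418  0.19699671 -3.28221096]
```

Call:
play_rows:
  increments: "0 0 0 0 0.005 0 0; 0 0 0 0 0.012 0 0; 0 0 0 0 0.02 0 0; 0 0 0 0 0.026 0 0; 0 0 0 0 0.03 0 0; 0 0 0 0 0.032 0 0; 0 0 0 0 0.032 0 0; 0 0 0 0 0.032 0 0"

```text
time: 6.05
ee_pos: [0.4954, -0.0889, 0.1442]
eef_rot: [0.998, -0.07, 0.0, -0.0]
ft_force: [0.4, 0.4, -1.9]
width: 0.0195
grip_force: 25.0
```

```bash
python3 -c "
from go import *
s=read_state();print(s['time'],inbin(s['ee_pos']),s['width'],s['grip_force'],s['ft_force'])"
```

```text
6.05 [ -79.8 -108.5  144.2] 0.01948371946705306 24.995928150310647 [ 0.41360515  0.38701959 -1.87320588]
```

Call:
play_rows:
  increments: "0 0 0 0 0 0.0015 0; 0 0 0 0 0 0.003 0; 0 0 0 0 0 0.003 0.32; 0 0 0 0 0 0.003 0.32; 0 0 0 0 0 0.003 0.32; 0 0 0 0 0 0.003 0.32"

```text
time: 6.65
ee_pos: [0.4955, -0.0892, 0.1414]
eef_rot: [0.998, -0.07, 0.0, 0.0]
ft_force: [-0.0, 0.0, -0.1]
width: 0.0275
grip_force: 0.0
```

Call:
play_rows:
  increments: "0 0 0 0 0.002 0 0.32; 0 0 0 0 0.004 0 0.32; 0 0 0 0 0.006 0 0.32; 0 0 0 0 0.007 0 0.32; 0 0 0 0 0.008 0 0.32; 0 0 0 0 0.009 0 0.32; 0 0 0 0 0.01 0 0.32; 0 0 0 0 0.01 0 0.32"

```text
time: 7.45
ee_pos: [0.4941, -0.0989, 0.1414]
eef_rot: [0.998, -0.07, 0.0, -0.0]
ft_force: [0.9, 3.6, 4.1]
width: 0.0278
grip_force: 1.7
```

```bash
python3 -c "
from go import *
s=read_state();print(s['time'],inbin(s['ee_pos']),s['width'],s['grip_force'],s['ft_force'])
c=camera('wrist');import cv2;cv2.imwrite('pics/w2.png',c['color'][:,:,::-1])"
```

```text
7.45 [ -79.7 -118.6  141.4] 0.027798229454842137 1.7286639288067818 [0.86715023 3.62552183 4.11538282]
```

View pics/w2.png

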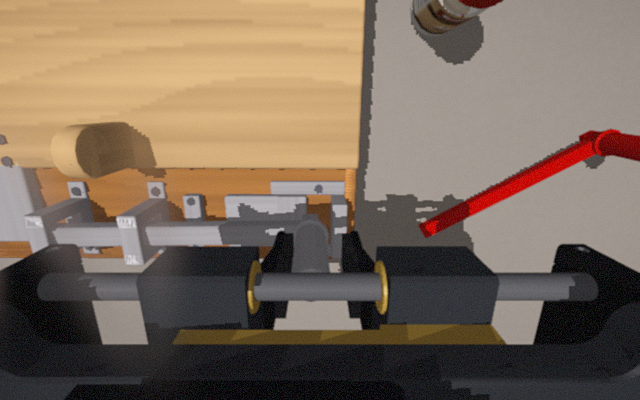

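The knob is between the fingers with the left finger pushing at about 4 N, and the dark slot is still just right of it at about (320,215). The bolt is at about y = -115, so I keep pushing gently.

Call:
play_rows:
  increments: "0 0 0 0 0.001 0 0.32; 0 0 0 0 0.002 0 0.32; 0 0 0 0 0.003 0 0.32; 0 0 0 0 0.004 0 0.32; 0 0 0 0 0.004 0 0.32"

```text
time: 8.0
ee_pos: [0.4931, -0.103, 0.141]
eef_rot: [0.998, -0.07, -0.0, -0.0]
ft_force: [0.6, 2.7, 0.0]
width: 0.028
grip_force: 1.8
```

Call:
play_rows:
  increments: "0 0 0 0 0.0005 0 0.32; 0 0 0 0 0.001 0 0.32; 0 0 0 0 0.001 0 0.32"

```text
time: 8.3
ee_pos: [0.4932, -0.1035, 0.1411]
eef_rot: [0.998, -0.07, -0.0, -0.0]
ft_force: [0.9, 5.2, -0.2]
width: 0.0277
grip_force: 2.7
```

Call:
play_rows:
  increments: "0 0 0 0 0.0005 0 0.32; 0 0 0 0 0.001 0 0.32; 0 0 0 0 0.001 0 0.32"

```text
time: 8.6
ee_pos: [0.4932, -0.1042, 0.1413]
eef_rot: [0.998, -0.07, 0.0, -0.0]
ft_force: [0.6, 6.5, 0.9]
width: 0.0277
grip_force: 3.2
```

Call:
play_rows:
  increments: "0 0 0 0 0.0005 0 0.32; 0 0 0 0 0.001 0 0.32; 0 0 0 0 0.001 0 0.32"

```text
time: 8.9
ee_pos: [0.4933, -0.105, 0.1415]
eef_rot: [0.998, -0.07, 0.0, -0.001]
ft_force: [0.5, 6.4, 2.3]
width: 0.0281
grip_force: 3.6
```

```bash
python3 -c "
from go import *
import cv2
s=read_state();print(s['time'],inbin(s['ee_pos']),s['width'],s['grip_force'],s['ft_force'])
for y in(-115,-119,-121,-123):
  print(y,[proj('s',W(-80,y,z)).round(1).tolist() for z in (169,177,97,105)])
c=camera('scene');i=c['color'][140:250,290:410,::-1];cv2.imwrite('pics/s2.png',cv2.resize(i,None,fx=5,fy=5,interpolation=cv2.INTER_CUBIC))"
```

```text
8.9 [ -79.5 -124.7  141.5] 0.02808314602406591 3.5823871940374374 [0.53560062 6.44897121 2.27078601]
-115 [[363.6, 182.8], [363.8, 180.3], [362.4, 205.0], [362.5, 202.6]]
-119 [[364.7, 182.5], [364.9, 179.9], [363.4, 204.7], [363.6, 202.3]]
-121 [[365.3, 182.3], [365.4, 179.8], [363.9, 204.5], [364.1, 202.1]]
-123 [[365.8, 182.1], [366.0, 179.6], [364.5, 204.3], [364.6, 201.9]]
```

View pics/s2.png

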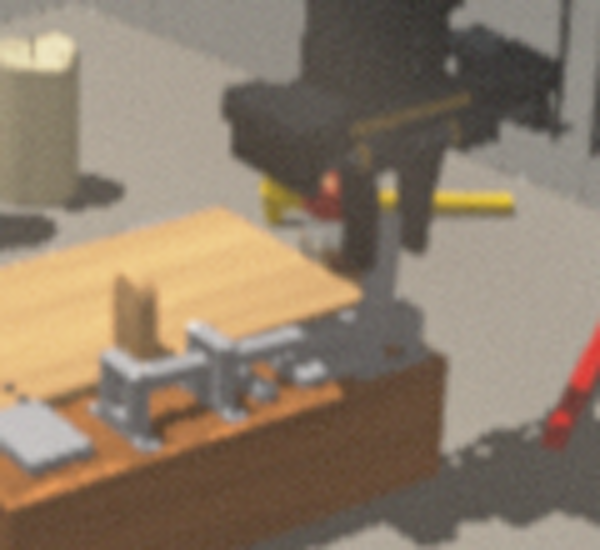

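```bash
python3 -c "
from go import *
import cv2
a=cv2.imread('pics/scene.png');b=camera('scene')['color'][:,:,::-1]
for y in(22,26,30):
  u,v=proj('s',W(-87,y,109));u2,v2=proj('s',W(-87,y,117));print(y,u,v,u2,v2)
  u=int(round(u));print(a[int(v)-8:int(v)+8,u].astype(int).mean(1).round(),'sat',[int(x.max())-int(x.min()) for x in a[int(v)-8:int(v)+8,u]]);print(b[int(v)-8:int(v)+8,u].astype(int).mean(1).round(),[int(x.max())-int(x.min()) for x in b[int(v)-8:int(v)+8,u]])"
```

```text
22 325.5843310337143 214.86468639820652 325.63213535657263 212.31936408021681
[166. 166. 172. 168. 149. 121. 119. 150. 172. 162. 132. 102. 100. 113.
 118.  99.] sat [89, 94, 95, 94, 81, 54, 30, 10, 4, 4, 4, 6, 25, 61, 93, 82]
[175. 174. 178. 180. 176. 175. 179. 154. 113. 102. 119. 128. 124. 132.
 125. 108.] [94, 96, 97, 92, 71, 24, 6, 8, 7, 10, 14, 39, 80, 102, 105, 84]
26 324.39704284042455 215.2511935295436 324.44165181550767 212.70288288006788
[170. 170. 157. 120.  99.  96. 121. 157. 174. 155. 115.  97. 102. 114.
 102.  74.] sat [100, 101, 90, 67, 51, 44, 26, 12, 6, 5, 6, 10, 35, 73, 81, 57]
[178. 175. 162. 134. 151. 180. 165. 131. 104. 104. 121. 127. 129. 127.
 110.  81.] [101, 104, 97, 55, 17, 6, 7, 10, 10, 24, 65, 98, 109, 106, 90, 55]
30 323.205977625605 215.63893022398483 323.24737063589475 213.0876251036186
[171. 165. 140. 101.  90.  94. 117. 152. 173. 163. 129. 100. 100. 108.
 107.  86.] sat [99, 98, 81, 54, 44, 42, 31, 16, 7, 2, 6, 9, 24, 60, 79, 61]
[178. 171. 144. 115. 137. 176. 173. 147. 107. 102. 114. 125. 127. 127.
 115.  86.] [100, 102, 88, 51, 20, 9, 6, 4, 6, 16, 54, 95, 110, 105, 91, 61]
```

The bar is still 8 mm up, so it's riding on the land. I keep pushing.

Call:
play_rows:
  increments: "0 0 0 0 0.0005 0 0.32; 0 0 0 0 0.001 0 0.32; 0 0 0 0 0.001 0 0.32"

```text
time: 9.3
ee_pos: [0.4934, -0.1057, 0.1417]
eef_rot: [0.998, -0.07, 0.001, -0.001]
ft_force: [0.9, 7.9, 5.1]
width: 0.0277
grip_force: 4.1
```

Call:
play_rows:
  increments: "0 0 0 0 0.0005 0 0.32; 0 0 0 0 0.001 0 0.32; 0 0 0 0 0.001 0 0.32"

```text
time: 9.6
ee_pos: [0.4934, -0.1059, 0.1417]
eef_rot: [0.998, -0.069, 0.001, -0.001]
ft_force: [1.8, 10.8, 3.7]
width: 0.0281
grip_force: 5.4
```

```bash
cat > bar.py <<'E'
from go import *
s=read_state();print(s['time'],inbin(s['ee_pos']),s['width'],s['grip_force'],s['ft_force'])
b=camera('scene')['color'].astype(int)
for y in(24,26,30):
  u,v=proj('s',W(-87,y,109));x=b[int(v)-6:int(v)+8,int(round(u))];w=np.clip(x.mean(1)-100,0,None)*((x.max(1)-x.min(1))<20);print(y,(w*np.arange(-6,8)).sum()/w.sum())
E
python3 bar.py
```

```text
9.6 [ -79.3 -125.6  141.7] 0.028100226064538228 5.4206885397434235 [ 1.81562581 10.7807349   3.68724286]
24 -3.115530303030303
26 -3.241187384044527
30 -3.0749185667752443
```

The bolt may be over the notch but held up by finger friction, so I back the finger off.

Call:
play_rows:
  increments: "0 0 0 0 -0.003 0 0.32; 0 0 0 0 -0.005 0 0.32; 0 0 0 0 -0.006 0 0.32; 0 0 0 0 -0.006 0 0.32"

```text
time: 10.05
ee_pos: [0.4932, -0.1026, 0.141]
eef_rot: [0.998, -0.07, -0.0, 0.0]
ft_force: [0.3, 0.4, 0.0]
width: 0.0279
grip_force: 0.5
```

```bash
python3 bar.py
```

```text
10.05 [ -80.  -122.4  141. ] 0.027918907102432344 0.48966400398057885 [0.29027478 0.43985005 0.01466774]
24 -0.004594180704441041
26 0.2111436950146628
30 0.42587601078167103
```

The bar has dropped back to its seated height, so the bolt is in the parking notch. Opening and retreating up.

Call:
play_rows:
  increments: "0 0 0 0 0 0 0.6; 0 0 0 0 0 0 0.6; 0 0 0 0 0 0 0.6; 0 0 0 0 0 -0.01 0.6; 0 0 0 0 0 -0.03 0.6; 0 0 0 0 0 -0.055 0.6; 0 0 0 0 0 -0.07 0.6; 0 0 0 0 0 -0.07 0.6"

```text
time: 10.9
ee_pos: [0.4948, -0.1022, 0.2141]
eef_rot: [0.998, -0.07, 0.002, 0.001]
ft_force: [0.4, -0.0, -0.7]
width: 0.0522
grip_force: 0.0
```

```bash
python3 bar.py; python3 -c "
from go import *
import cv2
s=read_state();c=camera('wrist');cv2.imwrite('pics/w3.png',c['color'][:,:,::-1])
M=np.linalg.inv(c['mount']);T=R.from_quat(s['eef_rot'])
for P in((-80,-122,169),(-23,10,147)):
  q=M@np.r_[T.inv().apply(W(*P)-s['ee_pos']),1];print('pred',c['fx']*q[0]/q[2]+c['cx'],c['fy']*q[1]/q[2]+c['cy'])
print(rel(W(-23,10,205)),rel(W(-23,10,112)))"
```

```text
10.9 [ -78.4 -121.7  214.1] 0.05220546452457167 0.0 [ 0.35794239 -0.03509686 -0.69696057]
24 -0.34253450439146804
26 0.22076023391812868
30 0.4270696452036794
pred 315.8300216281009 221.52956424867517
pred 135.84395429329172 138.26135467607185
[ 3.000e-04 -5.000e-04 -1.000e-04  5.670e-02 -1.318e-01  6.300e-03] [ 3.000e-04 -5.000e-04 -1.000e-04  5.670e-02 -1.319e-01  9.930e-02]
```

View pics/w3.png

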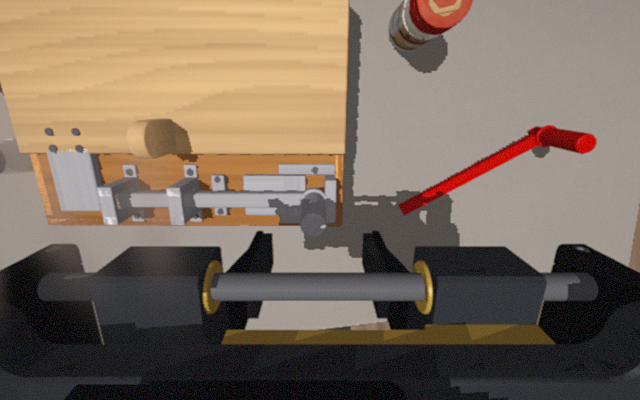

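The knob is parked at about (312,225) and the tab is at about (140,138), near where it was predicted. Moving over the tab.

Call:
play_rows:
  increments: "0 0 0 0.008 -0.02 0 0.6; 0 0 0 0.023 -0.055 0 0.6; 0 0 0 0.038 -0.09 0 0.6; 0 0 0 0.05 -0.118 0.003 0.6; 0 0 0 0.0567 -0.132 0.006 0.6; 0 0 0 0.0567 -0.132 0.006 0.6; 0 0 0 0.0567 -0.132 0.006 0.6; 0 0 0 0.0567 -0.132 0.006 0.6"

```text
time: 11.8
ee_pos: [0.5676, 0.0194, 0.2049]
eef_rot: [0.997, -0.071, -0.0, 0.0]
ft_force: [0.5, -0.4, 0.3]
width: 0.0526
grip_force: 0.0
```

```bash
python3 -c "
from go import *
import cv2
s=read_state();print(inbin(s['ee_pos']));c=camera('wrist');cv2.imwrite('pics/w4.png',c['color'][60:300,200:440,::-1])
M=np.linalg.inv(c['mount']);T=R.from_quat(s['eef_rot'])
for P in((-23,3,147),(-23,17,147),(-38,10,147),(-8,10,147)):
  q=M@np.r_[T.inv().apply(W(*P)-s['ee_pos']),1];print('pred',c['fx']*q[0]/q[2]+c['cx']-200,c['fy']*q[1]/q[2]+c['cy']-60)
print(rel(W(-23,10,112)))"
```

```text
[-23.3   8.9 204.9]
pred 123.33905839739305 152.94561805544515
pred 104.98512238348155 152.9970258849583
pred 114.27121224421705 171.1514470245491
pred 114.04880296388234 134.09582382194066
[ 0.0007  0.0001 -0.0018  0.0002 -0.0012  0.0931]
```

View pics/w4.png

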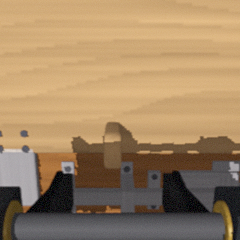

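The tab sits at crop u of about 105 to 122, as predicted. Descending and gripping.

Call:
play_rows:
  increments: "0 0 -0.001 0 -0.001 0.015 0.6; 0 0 -0.001 0 -0.001 0.035 0.6; 0 0 -0.001 0 -0.001 0.055 0.6; 0 0 -0.001 0 -0.001 0.075 0.6; 0 0 -0.001 0 -0.001 0.088 0.6; 0 0 -0.001 0 -0.001 0.093 0.6; 0 0 -0.001 0 -0.001 0.093 0.6; 0 0 -0.001 0 -0.001 0.093 0.6"

```text
time: 12.65
ee_pos: [0.5687, 0.0218, 0.1129]
eef_rot: [0.998, -0.07, 0.001, -0.0]
ft_force: [0.5, -0.1, 0.5]
width: 0.0522
grip_force: 0.0
```

Call:
play_rows:
  increments: "0 0 0 0 0 0 0; 0 0 0 0 0 0 0; 0 0 0 0 0 0 0; 0 0 0 0 0 0 0; 0 0 0 0 0 0 0; 0 0 0 0 0 0 0"
  grip_force: 25

```text
time: 13.25
ee_pos: [0.5685, 0.0233, 0.1123]
eef_rot: [0.998, -0.069, 0.0, -0.001]
ft_force: [-0.0, 0.6, -0.4]
width: 0.0137
grip_force: 25.0
```

```bash
python3 -c "
from go import *
s=read_state();P=inbin(s['ee_pos']);print(P,s['width'],s['grip_force'],s['ft_force'],s['joint_positions'].round(2))
g=np.array([P[0],P[2]+19]);h=np.array([112,85]);v=g-h;print(np.hypot(*v),np.degrees(np.arctan2(v[1],-v[0])))
for d in range(4,86,4):
  a=np.radians(-d);n=h+np.array([np.cos(a)*v[0]-np.sin(a)*v[1],np.sin(a)*v[0]+np.cos(a)*v[1]]);print(d,((n-g)/1e3*[1,-1]).round(4))"
```

```text
[-23.   12.8 112.3] 0.013681175779895818 25.01622901414521 [-0.02400426  0.58418492 -0.42643927] [ 0.37  0.36 -0.58  1.72  0.21  1.13 -1.99]
142.7189195586906 18.930069536240406
4 [ 0.0036 -0.0093]
8 [ 0.0078 -0.0183]
12 [ 0.0126 -0.0271]
16 [ 0.018  -0.0354]
20 [ 0.024  -0.0434]
24 [ 0.0305 -0.0509]
28 [ 0.0375 -0.058 ]
32 [ 0.045  -0.0645]
36 [ 0.053  -0.0705]
40 [ 0.0613 -0.0759]
44 [ 0.0701 -0.0808]
48 [ 0.0791 -0.085 ]
52 [ 0.0884 -0.0886]
56 [ 0.0979 -0.0915]
60 [ 0.1076 -0.0938]
64 [ 0.1174 -0.0953]
68 [ 0.1274 -0.0962]
72 [ 0.1373 -0.0964]
76 [ 0.1473 -0.0959]
80 [ 0.1572 -0.0947]
84 [ 0.1669 -0.0928]
```

Call:
play_rows:
  increments: "0 0 0 0.0017 0 -0.0047 0; 0 0 0 0.0036 0 -0.0093 0; 0 0 0 0.0078 0 -0.0183 0; 0 0 0 0.0126 0 -0.0271 0; 0 0 0 0.018 0 -0.0354 0; 0 0 0 0.021 0 -0.0394 0; 0 0 0 0.024 0 -0.0434 0; 0 0 0 0.024 0 -0.0434 0"

```text
time: 14.05
ee_pos: [0.5904, 0.0201, 0.1549]
eef_rot: [0.998, -0.069, -0.002, -0.001]
ft_force: [-5.9, 4.6, 1.2]
width: 0.0139
grip_force: 25.0
```

```bash
cat > lid.py <<'E'
from go import *
s=read_state();P=inbin(s['ee_pos']);print(s['time'],P,s['width'],s['grip_force'],s['ft_force'],s['joint_positions'].round(2))
v=np.array([P[0],P[2]+19])-[112,85];print(np.hypot(*v),np.degrees(np.arctan2(v[1],-v[0]))-18.9)
E
python3 lid.py
```

```text
14.05 [ -0.9  12.7 154.9] 0.013935860887494338 25.000642555678496 [-5.91904524  4.5880396   1.18107595] [ 0.36  0.36 -0.58  1.61  0.21  1.23 -1.97]
143.69975643681516 19.317691135837933
```

Call:
play_rows:
  increments: "0 0 0 0.0065 0 -0.0075 0; 0 0 0 0.0135 0 -0.0146 0; 0 0 0 0.021 0 -0.0211 0; 0 0 0 0.029 0 -0.0271 0; 0 0 0 0.0373 0 -0.0325 0; 0 0 0 0.0461 0 -0.0374 0; 0 0 0 0.0551 0 -0.0416 0; 0 0 0 0.0551 0 -0.0416 0"

```text
time: 14.85
ee_pos: [0.6463, 0.0121, 0.197]
eef_rot: [0.998, -0.069, -0.001, -0.001]
ft_force: [-2.0, 2.6, 1.5]
width: 0.0142
grip_force: 25.0
```

```bash
python3 lid.py
```

```text
14.85 [ 55.5  12.5 197. ] 0.014152748639792415 24.997244715814304 [-1.98265704  2.63009192  1.49507835] [ 0.32  0.45 -0.56  1.41  0.24  1.35 -1.96]
142.6648169662023 47.76957405515778
```

Call:
play_rows:
  increments: "0 0 0 0.0093 0 -0.0036 0; 0 0 0 0.0188 0 -0.0065 0; 0 0 0 0.0285 0 -0.0088 0; 0 0 0 0.0383 0 -0.0103 0; 0 0 0 0.0483 0 -0.0112 0; 0 0 0 0.0582 0 -0.0114 0; 0 0 0 0.0682 0 -0.0109 0; 0 0 0 0.0682 0 -0.0109 0"

```text
time: 15.65
ee_pos: [0.7144, 0.0022, 0.2074]
eef_rot: [0.998, -0.069, -0.0, -0.001]
ft_force: [1.7, 3.0, -2.9]
width: 0.0139
grip_force: 25.0
```

Call:
play_rows:
  increments: "0 0 0 0.005 0 0.0005 0; 0 0 0 0.0099 0 0.0012 0; 0 0 0 0.0148 0 0.0021 0; 0 0 0 0.0196 0 0.0031 0; 0 0 0 0.0196 0 0.0031 0; 0 0 0 0.0196 0 0.0031 0"

```text
time: 16.25
ee_pos: [0.733, -0.0006, 0.2044]
eef_rot: [0.998, -0.069, -0.001, -0.0]
ft_force: [-0.3, 4.6, -4.2]
width: 0.0136
grip_force: 25.0
```

```bash
python3 lid.py
```

```text
16.25 [143.2  12.2 204.4] 0.013640417894483057 24.999328459671233 [-0.32265897  4.59012483 -4.1854155 ] [ 0.24  0.64 -0.52  1.12  0.3   1.46 -1.93]
141.8731828077456 83.80402361405686
```

Call:
play_rows:
  increments: "0 0 0 0 0 0 0.5; 0 0 0 0 0 0 0.5; 0 0 0 0 0 0 0.5; 0 0 0 0 0 0 0.5; 0 0 0 0.002 0 -0.02 0.5; 0 0 0 0.004 0 -0.05 0.5; 0 0 0 0.004 0 -0.075 0.5; 0 0 0 0.004 0 -0.09 0.5"

```text
time: 17.05
ee_pos: [0.738, -0.0022, 0.2978]
eef_rot: [0.998, -0.07, 0.002, -0.0]
ft_force: [0.4, -0.0, -0.0]
width: 0.0432
grip_force: 0.0
```

Call:
play_rows:
  increments: "0 0 0 0 0 0 0.5; 0 0 0 0 0 0 0.5; 0 0 0 0 0 0 0.5"

```text
time: 17.35
ee_pos: [0.7371, -0.0022, 0.2934]
eef_rot: [0.998, -0.07, -0.001, 0.0]
ft_force: [-0.6, -0.2, -0.6]
width: 0.0433
grip_force: 0.0
```

```bash
python3 -c "
from go import *
import cv2
s=read_state();print(s['time'],inbin(s['ee_pos']),s['width'],s['ft_force'])
cv2.imwrite('pics/s5.png',camera('scene')['color'][:,:,::-1])"
```

```text
17.35 [147.5  11.1 293.4] 0.04329878393582743 [-0.60448848 -0.17600023 -0.58561351]
```

View pics/s5.png

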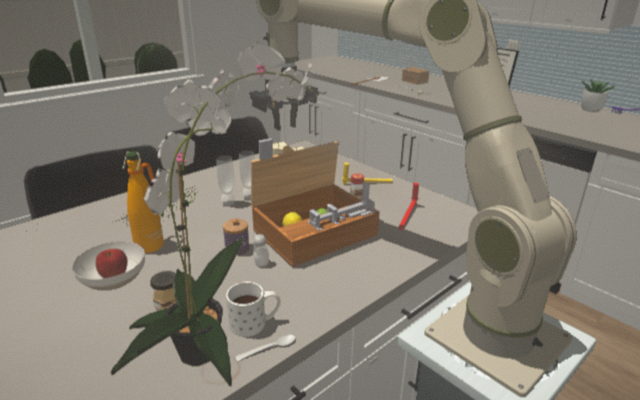

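The lid stands open at about (295,175), the bolt is parked with its knob near (366,190), the jars haven't moved, and the gripper is clear. Handing in.

```bash
python3 -c "
from bench import *
print(close_job())"
```

```text
the job is handed in; nothing more can be done
None
```

I handed the job in at about 17 s: the bolt is parked in its notch, the lid stands open at about 84 degrees, and the jars and shaker look undisturbed; the hand-in returned no verdict.

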